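Pack the test kit caddy

ROBOT

A 6-joint arm with a two-finger parallel gripper is mounted at the origin on a cart in front of the work surface, level with it; the furniture and walls round the work are solid. World frame = base frame: x ahead of the robot, y to its left, z up, the work surface at z = 0. Lengths are in m, angles in rad, forces in N, time in s.
With the tool pointing down it reaches from about 0.35 to 0.775 m from the base axis. Payload 7.3 kg.
Tool frame: the origin (TCP) lies on the centre line of the jaws, within the pads' length; the fingertips stand 25 mm ahead of it and the grasp point (between the pads) lies 6 mm ahead of it; z points along the fingers, y is the line along which they close (so a half turn about z gives the same grasp; the last joint's range is limited). The gripper opens to 92 mm and grips with 3 to 60 N. Pads are 19 mm wide; open, the fingers measure 130 mm over their backs; the gripper's body (75 mm by 190 mm) begins 47 mm behind the grasp point.
Start: joints at [1.089, 0.342, 1.524, -0, 1.275, -0.146], TCP at [0.173, 0.496, 0.252] pointing down, gripper open.
Joint ranges: [-2.53, 2.53], [-0.77, 2.02], [0.04, 2.7], [-1, 4.14], [0.28, 2.66], [-3.11, 3.11]. Speed limits (rad/s): [2.57, 2.57, 3.14, 3.14, 3.14, 3.14].

INTERFACE

Orientations are given as a unit quaternion [x, y, z, w].
In Python, from rig import sensors, imaging, workorder, spotter gives the robot as it stands.
- The arm moves only by the shell command python3 -m handwheel 'ROWS' [FORCE]. ROWS is JSON, a list that holds one entry, the list of rows, each a list of 7 numbers: the turn, a rotation vector about the tool's x, y, z each as a share of 45 degrees, from -1 to 1, then the shift along the tool's x, y, z each as a share of 0.5 m, from -1 to 1, then the opening, from 0 (shut) to 1 (fully open). In form: [[[rx, ry, rz, x, y, z, fingers], ...]]. A call has 1 to 5 rows; each row is the pose to reach, as a shift and turn from the pose commanded when the call began, along the tool's axes at that moment; what a row does not reach only later rows make up. A row lasts 1/12 s, in which the tool goes at most 41.7 mm and 7.16 degrees, less where a joint would pass 70% of its speed; a pose out of reach is approached as far as the arm can. A call with a number of a shift or a turn outside -1 to 1 is refused whole. A call with a gripper value outside its range is refused whole. The fingers move at their own pace and stop on an object; FORCE is the grip in N (left out, the last holds). Time passes only in rows, so rows that repeat a pose let the fingers close. It gives the time, the measured TCP pose, the force, the opening and the grip force at its end, in the units of the state.
- sensors.observe(): the state, without advancing time (a new reading comes with each control period).
- imaging.capture(name): name is "side" or "top"; returns the picture (400x640x3 uint8, red, green, blue); there is no depth.
- imaging.camera_info(name): a dict with "fx", "fy", "cx", "cy" (pixels), "xyz" and "rotation" of the camera in the world. Camera axes: x right, y down, z forward; pixel columns grow to the right and rows downward; lengths in m; the calibration is good to about 2 mm. A picture is of the moment at which its call begins. camera_info takes no time and is no camera call.
- workorder.close_job(): hands the job in; it is judged then, once.
Trained networks look in the newest picture that a camera, given by its name, has taken for a name from the list of things; names that differ only in an ending like _2 or _b are one class to them, and where a whole thing is asked for, a point or a joint stands for the part that bears it (a point fixed in the world has none). Each returns a list of dicts, best first, with "conf" (0 to 1); they miss things now and then, are a little off and sometimes report something else, mostly with a low value. They report only what shows in the picture. A call takes as long as a camera call. They do not tell look-alikes from the thing itself.
- spotter.boxes_of(camera, label): "bbox" ([left, top, right, bottom] in pixels, round what is visible of it).
The state is a dict: "time": time; "joint_pos": joint angles; "joint_velocities": joint speeds; "tau": joint torques, N m; "tool_pos": TCP position; "eef_rot": TCP orientation; "force": force on the tool from outside, world axes, zero at the start; "ft_torque": the same for the moment, N m; "opening": opening from 0.0 (shut) to 1.0 (fully open); "grip_force": force on a finger pad.
Only numpy, scipy, OpenCV 4.12 (cv2) and the standard library are available. Lean on these libraries where they do the work, as an engineer would, in place of code of your own. Each camera call takes 0.05 s, during which the arm holds its last target. There are 200 camera calls.

TASK

Pack the kit caddy for the next test: stand the closed cartridge, the dropper bottle, the small vial and the bench timer upright in the caddy, each fully down in the nest whose pocket is cut to its outline. The cartridge whose lid stands open and the longer sample tube with the wide cap do not belong in the kit: leave them standing where they are.

Things in the scene. Friction and masses are not known exactly. Their poses are not given: they have to be found in the camera images.
- nest_cartridge: Grey block 98 x 98 x 26 mm with a central, nearly square pocket, 51 x 45 mm (x, y), for the closed cartridge. One of four blocks (2 x 2, 100 mm pitch, any order) fixed in the caddy, a white tray 212 mm square, 20 mm high, fixed to the worktop. Origin: centre of underside, 4 mm above the worktop; z up. All four: pocket 21 mm deep, floor 5 mm above the underside; block top 30 mm above the worktop.
- nest_timer: Grey block as nest_cartridge (same size, heights, pocket depth, origin), with a long slot-shaped pocket, 43 mm along its x by 79 mm along its y, for the bench timer, which may face either way.
- nest_bottle: Grey block as nest_cartridge (same size, heights, pocket depth, origin), with the larger round pocket, 48 mm diameter, for the dropper bottle.
- nest_vial: Grey block as nest_cartridge (same size, heights, pocket depth, origin), with the small round pocket, 31 mm diameter, for the small vial.
- cartridge: Clear white box-like test cartridge, blue lid CLOSED flat on top, standing upright, 57 mm tall, 21 g. Body 33 mm along x by 28 along y; the lid, 52 to 55 mm above the underside, overhangs it: 37 mm along x by 34 along y (43 along x with its tab). The lid is fixed and may be gripped across y. Origin: centre of the underside; z up.
- bottle: White dropper bottle with a tapering screw cap, standing upright, 74 mm tall, 44 g; round body 31 mm diameter up to 50 mm above the underside, cap 18 mm diameter above. Origin: centre of the underside; z up.
- vial: Small white capped vial, standing upright, 65 mm tall, 9 g; barrel 14 mm diameter, cap 16.5 mm diameter from 54 mm up. The shorter and thinner of the two upright tubes. Origin: centre of the underside; z up.
- timer: White bench timer with a display and three keys, standing upright on its foot, 26 mm thick along its x (display side -x), 62 mm wide along its y, 58 mm tall, 62 g. Grip it across its thickness. Origin: centre of the underside; z up.
- opened_cartridge: Look-alike, does not belong in the kit: the same cartridge but used, its blue lid standing OPEN, hinged up at its +x side (the lid reaches about 90 mm above the worktop). Stays where it stands. Origin: centre of the underside; z up.
- sample_tube: Look-alike, does not belong in the kit: screw-capped sample tube standing upright, longer and thicker than the vial: 91 mm tall, barrel 15.6 mm diameter, cap 20 mm diameter and 19 mm high. Stays where it stands. Origin: centre of the underside; z up.
Not all that is in view belongs to the job. Of the things that look like the cartridge, the smallest one is meant.

How it is judged:
By the outcome, as a careful person would: the job done as asked, in the order asked, and still so for the second after the job is handed in, with the robot touching nothing.
It also fails if it takes over 112 s, if anything falls off the work surface, if the arm or the gripper's body presses on something with over 40 N, if the wrist force passes 120 N, or if a joint passes its speed limit or range.

## Working session

There is one attempt and no reset: what is moved stays moved. The work goes in short steps, Python scripts to look and compute and a shell command to move; the robot and the scene stay as the last step left them, time stands still between calls to the robot, and variables do not carry over. Pictures are saved under pics/ and viewed, at most 14 in all, crops included, and the job is handed in when it is done.

```bash
mkdir -p pics; cat > h.py <<'E'
import numpy as np, cv2, json
from rig import sensors, imaging, workorder, spotter
def save(cam,n):
    im=imaging.capture(cam); cv2.imwrite(f'pics/{n}.png',im[:,:,::-1]); return im
def info(c):
    i=imaging.camera_info(c); return i
def R(i):
    r=np.array(i['rotation'],float)
    if r.shape==(3,3): return r
    from scipy.spatial.transform import Rotation
    return Rotation.from_quat(r.ravel()).as_matrix()
def ray(c,u,v):
    i=info(c); d=R(i)@np.array([(u-i['cx'])/i['fx'],(v-i['cy'])/i['fy'],1]); return np.array(i['xyz']),d
def at(c,u,v,z):
    o,d=ray(c,u,v); return o+d*(z-o[2])/d[2]
def proj(c,p):
    i=info(c); q=R(i).T@(np.array(p)-np.array(i['xyz'])); return np.array([i['cx']+i['fx']*q[0]/q[2], i['cy']+i['fy']*q[1]/q[2]])
def tri(a,b):
    (o1,d1),(o2,d2)=ray(*a),ray(*b); t=np.linalg.lstsq(np.c_[d1,-d2],o2-o1,rcond=None)[0]
    p,q=o1+t[0]*d1,o2+t[1]*d2; return (p+q)/2,np.linalg.norm(p-q)
E
python3 - <<'E'
from h import *
for c in('top','side'): save(c,c+'0'); print(info(c))
for l in 'nest_cartridge nest_timer nest_bottle nest_vial cartridge bottle vial timer opened_cartridge sample_tube'.split():
  for c in('top','side'):
    print(l,c,[(np.round(b['bbox']).astype(int).tolist(),round(b['conf'],2)) for b in spotter.boxes_of(c,l)[:4]])
print(sensors.observe())
E
```

```text
{'fx': 470.08415204324507, 'fy': 470.08415204324507, 'cx': 319.7290769026883, 'cy': 195.6178137024486, 'xyz': array([ 0.24341564, -0.02418637,  1.45557162]), 'rotation': array([ 0.70473816, -0.70420111,  0.06560339, -0.05604569])}
{'fx': 444.4009506565128, 'fy': 444.4009506565128, 'cx': 312.6597469120454, 'cy': 200.11281011958312, 'xyz': array([ 0.55435234, -1.18188373,  0.94112539]), 'rotation': array([ 0.89815388,  0.03414476, -0.00391101, -0.43833601])}
nest_cartridge top [([216, 151, 258, 189], 0.57)]
nest_cartridge side [([325, 155, 355, 174], 0.77), ([292, 192, 306, 216], 0.58)]
nest_timer top [([227, 180, 270, 218], 0.86)]
nest_timer side [([298, 159, 332, 177], 0.58)]
nest_bottle top [([194, 189, 235, 228], 0.97)]
nest_bottle side [([289, 145, 318, 163], 0.8)]
nest_vial top [([184, 160, 227, 200], 0.93)]
nest_vial side [([317, 144, 345, 162], 0.88)]
cartridge top [([424, 174, 450, 194], 0.68), ([438, 230, 459, 248], 0.63)]
cartridge side [([301, 272, 326, 306], 0.95), ([237, 271, 258, 310], 0.87), ([277, 273, 293, 296], 0.75)]
bottle top []
bottle side [([292, 189, 305, 213],
[... 452 characters left out ...]
_pos': array([ 1.08901015e+00,  3.42001817e-01,  1.52409376e+00,  4.35194620e-05,
        1.27542532e+00, -1.45972358e-01]), 'joint_velocities': array([ 3.81138742e-05, -3.20875211e-04,  3.29009935e-04, -1.67855385e-03,
       -3.40081836e-04,  3.67223505e-04]), 'tau': array([-1.88342281e-03, -4.31159663e+01, -2.44463646e+01,  7.14995549e-02,
        4.86873812e-02, -8.04574847e-05]), 'tool_pos': array([0.17296741, 0.49570342, 0.25174174]), 'eef_rot': array([ 1.67125304e-01,  9.85935663e-01,  4.05532995e-05, -8.72295415e-06]), 'force': array([-0.03025006,  0.09650997,  0.73380688]), 'ft_torque': array([ 0.07630283,  0.00890931, -0.01645134]), 'grip_force': 0.0, 'opening': 1.0013851506818046}
```

View pics/top0.png

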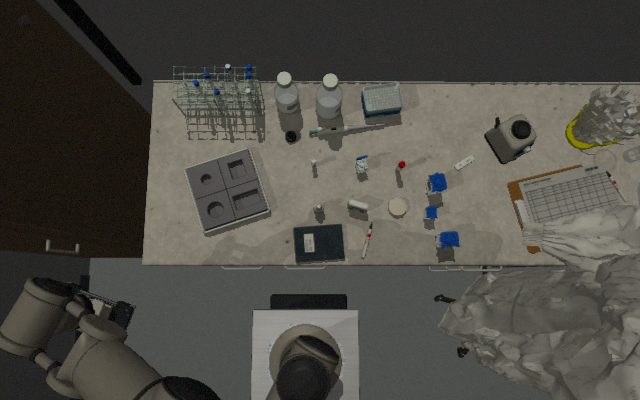

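View pics/side0.png

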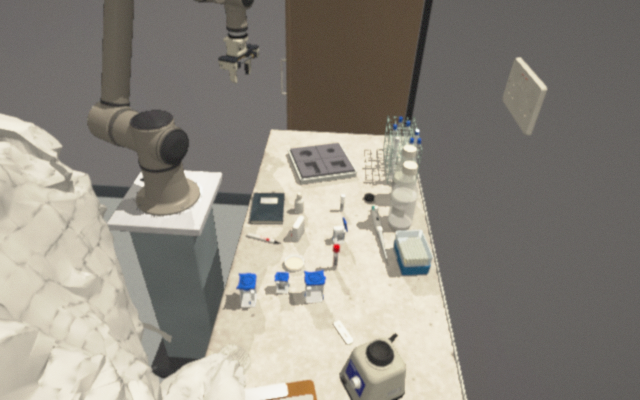

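The top view shows the caddy around (228,190), bottle (319,209), vial (313,166) and timer (357,206). 
Candidates for the cartridge in the top view: (438,182) large, (431,213) smallest, (448,240) large, and (361,165) with its lid open. I pick (431,213). For the vial the other candidate is the red-capped tube at (401,166); I pick the thin white one at (313,166). Next I check this in a close crop.

```bash
python3 - <<'E'
import cv2,numpy as np
t=cv2.imread('pics/top0.png'); s=cv2.imread('pics/side0.png')
cv2.imwrite('pics/c1.png',cv2.resize(t[145:255,300:465],None,fx=4.8,fy=4.8,interpolation=cv2.INTER_CUBIC))
cv2.imwrite('pics/c2.png',cv2.resize(s[185:315,230:360],None,fx=4.6,fy=4.6,interpolation=cv2.INTER_CUBIC))
a=cv2.resize(t[140:240,178:278],(590,590),interpolation=cv2.INTER_CUBIC)
cv2.imwrite('pics/c3.png',a)
E
```

```text
(no output)
```

View pics/c1.png

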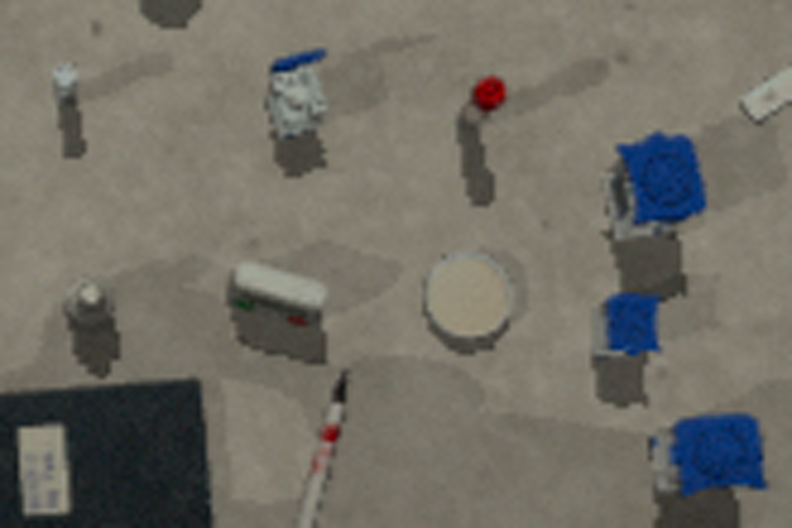

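View pics/c2.png

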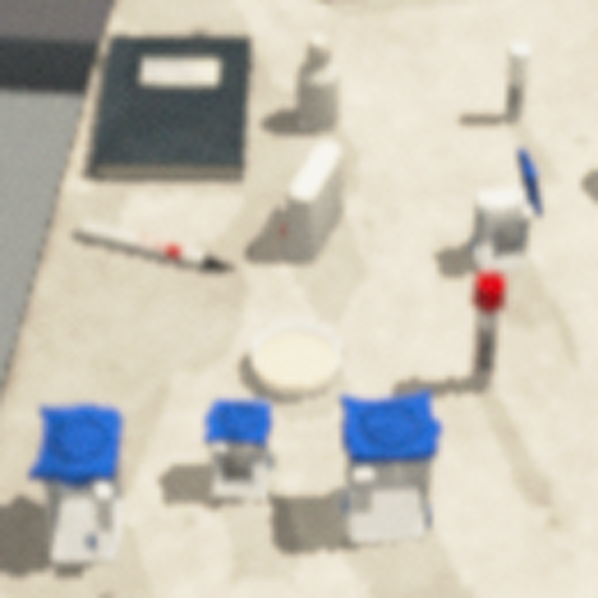

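View pics/c3.png

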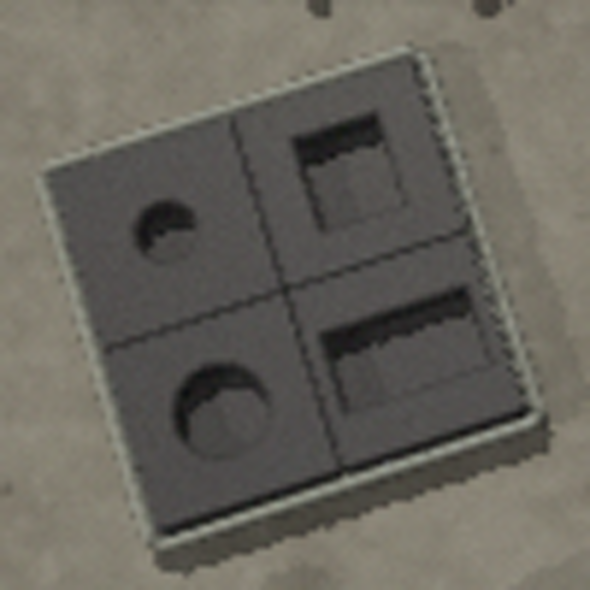

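The crops confirm it. The smallest blue-lidded cartridge is at top pixel (431,213), and the thin short vial at (313,160), next to the red-capped tube at (401,164). Pockets in the top view: vial (206,179), cartridge (237,169), bottle (215,209) and timer (247,199).

```bash
cat >> h.py <<'E'
from scipy.spatial.transform import Rotation as Ro
def plan(x,y,z,yaw,z_is_grasp=True):
    """rows from current pose; yaw = world angle (deg) of tool y axis (mod 180); z = grasp point height"""
    s=sensors.observe(); r=Ro.from_quat(s['eef_rot']); M=r.as_matrix()
    cy=np.degrees(np.arctan2(M[1,1],M[0,1])); d=(yaw-cy+90)%180-90
    dp=M.T@(np.array([x,y,z+.006])-s['tool_pos'])
    # target rotation: tool y at cy+d, z down
    a=np.radians(cy+d); Y=np.array([np.cos(a),np.sin(a),0]); Z=np.array([0,0,-1.]); T=np.c_[np.cross(Y,Z),Y,Z]
    rv=Ro.from_matrix(M.T@T).as_rotvec(degrees=True)/45
    print('turn',np.round(rv,3),'shift',np.round(dp/.5,3),'mm',np.round(dp*1e3),'yawd',round(d,1),'j6',round(s['joint_pos'][5],2))
E
python3 - <<'E'
from h import *
c1=lambda a,b:('top',300+(a+.5)/4.8-.5,145+(b+.5)/4.8-.5)
c2=lambda a,b:('side',230+(a+.5)/4.6-.5,185+(b+.5)/4.6-.5)
c3=lambda a,b:('top',178+(a+.5)/5.9-.5,140+(b+.5)/5.9-.5)
for n,p,q in[('cart',(633,324),(240,421)),('bottle',(91,293),(319,42)),('vial',(65,72),(519,48)),('timer',(279,287),(318,170)),('tube',(489,92),(489,280)),
  ('openlid',(298,60),(528,182)),('big1',(660,177),(390,428)),('big2',(720,452),(78,440))]:
    P,e=tri(c1(*p),c2(*q)); print(n,P.round(4),'err',e.round(4))
bt=dict(c=[216,151,258,189],t=[227,180,270,218],b=[194,189,235,228],v=[184,160,227,200])
bs=dict(c=[325,155,355,174],t=[298,159,332,177],b=[289,145,318,163],v=[317,144,345,162])
m=lambda b:((b[0]+b[2])/2,(b[1]+b[3])/2)
for k in bt: P,e=tri(('top',*m(bt[k])),('side',*m(bs[k]))); print('nest',k,P.round(4),e.round(4))
pk={'cart':(350,171),'timer':(407,350),'bottle':(221,411),'vial':(165,231)}
for k,v in pk.items(): print(k,at(*c3(*v),.03).round(4))
cs=[(42,172),(415,48),(545,413),(155,545)]
print('tray',[at(*c3(*c),.02)[:2].round(4).tolist() for c in cs], 'grid x', at(*c3(286,290),.03)[:2])
q=lambda p:at(*c1(*p),.055)[:2]
print('lid',[q(p).round(4).tolist() for p in[(610,297),(657,295),(658,351),(608,353)]])
print('timer ends',at(*c1(238,275),.058)[:2],at(*c1(322,297),.058)[:2])
im=cv2.imread('pics/top0.png').astype(int); g=((im[:,:,0]-im[:,:,2])>40).astype('uint8')
n,l,st,ce=cv2.connectedComponentsWithStats(g)
for i in range(1,n):
    if st[i,4]>30 and ce[i][0]<470 and ce[i][0]>345:
        ys,xs=np.where(l==i); w=np.array([at('top',a,b,.056)[:2]*1000 for a,b in zip(xs,ys)],'f'); print(ce[i],cv2.minAreaRect(w))
E
```

```text
cart [ 0.4391 -0.3808  0.0518] err 0.0027
bottle [ 0.4549 -0.0394  0.0701] err 0.0016
vial [ 0.5969 -0.0231  0.0629] err 0.0003
timer [ 0.4632 -0.1576  0.0531] err 0.005
tube [ 0.5796 -0.2878  0.0873] err 0.0015
openlid [ 0.6044 -0.1711  0.0661] err 0.0004
big1 [ 0.5279 -0.3968  0.0722] err 0.0002
big2 [ 0.3555 -0.4248  0.0769] err 0.0006
nest c [0.5805 0.2154 0.0222] 0.0141
nest t [0.4885 0.1769 0.0263] 0.0148
nest b [0.4485 0.2785 0.0233] 0.0068
nest v [0.5475 0.3143 0.0101] 0.0073
cart [0.5761 0.2133 0.03  ]
timer [0.4808 0.1809 0.03  ]
bottle [0.4486 0.2761 0.03  ]
vial [0.5437 0.3089 0.03  ]
tray [[0.5775, 0.3774], [0.6459, 0.1824], [0.4492, 0.1096], [0.3801, 0.3096]] grid x [0.51238726 0.24473929]
lid [[0.4544, -0.3665], [0.4557, -0.3962], [0.4202, -0.3953], [0.4189, -0.3638]]
timer ends [ 0.46755154 -0.13197309] [ 0.45367363 -0.18454221]
[438.         181.66935484] ((531.0621337890625, -403.335693359375), (55.29270935058594, 46.08356857299805), 9.646343231201172)
[431.44915254 211.79661017] ((437.5733337402344, -380.1279602050781), (27.242855072021484, 36.77091979980469), 87.72977447509766)
[449.26153846 238.75384615] ((356.7176818847656, -429.33575439453125), (46.17811965942383, 55.591773986816406), 4.0675506591796875)
```

```bash
python3 - <<'E'
from h import *
plan(.43,.1,.2,90); plan(.438,-.38,.2,90)
E
```

```text
turn [ 0.    -0.    -0.428] shift [-0.746 -0.578  0.091] mm [-373. -289.   46.] yawd 19.2 j6 -0.15
turn [ 0.    -0.    -0.428] shift [-1.078 -1.479  0.091] mm [-539. -739.   46.] yawd 19.2 j6 -0.15
```

```bash
H="python3 -m handwheel"
$H '[[[0,0,-0.14,-0.08,-0.06,0.01,1],[0,0,-0.28,-0.16,-0.12,0.02,1],[0,0,-0.428,-0.25,-0.19,0.03,1],[0,0,-0.428,-0.25,-0.19,0.03,1],[0,0,-0.428,-0.25,-0.19,0.03,1]]]'
$H '[[[0,0,0,-0.171,-0.264,0.03,1],[0,0,0,-0.171,-0.264,0.03,1],[0,0,0,-0.171,-0.264,0.03,1],[0,0,0,-0.171,-0.264,0.03,1]]]' >/dev/null
$H '[[[0,0,0,-0.171,-0.264,0.03,1],[0,0,0,-0.171,-0.264,0.03,1],[0,0,0,-0.171,-0.264,0.03,1],[0,0,0,-0.171,-0.264,0.03,1]]]' >/dev/null
$H '[[[0,0,0,-0.005,-0.32,0,1],[0,0,0,-0.005,-0.32,0,1],[0,0,0,-0.005,-0.32,0,1],[0,0,0,-0.005,-0.32,0,1]]]' >/dev/null
$H '[[[0,0,0,-0.005,-0.32,0,1],[0,0,0,-0.005,-0.32,0,1],[0,0,0,-0.005,-0.32,0,1],[0,0,0,-0.005,-0.32,0,1]]]' >/dev/null
$H '[[[0,0,0,-0.005,-0.32,0,1],[0,0,0,-0.005,-0.32,0,1],[0,0,0,-0.005,-0.32,0,1],[0,0,0,-0.005,-0.32,0,1],[0,0,0,-0.005,-0.32,0,1]]]'
python3 - <<'E'
from h import *
plan(.438,-.38,.05,90)
E
```

```text
time: 1.52
tool_pos: [0.2621, 0.3603, 0.2362]
eef_rot: [0.001, 1.0, -0.001, 0.0]
force: [0.2, 0.7, -0.2]
opening: 0.999
grip_force: 0.0
time: 3.27
tool_pos: [0.438, -0.3853, 0.2062]
eef_rot: [0.002, 1.0, -0.002, 0.0]
force: [-1.8, 1.2, -0.2]
opening: 1.002
grip_force: 0.0
turn [-0.004  0.001 -0.006] shift [0.    0.011 0.3  ] mm [  0.   6. 150.] yawd 0.3 j6 -2.42
```

```bash
H="python3 -m handwheel"
$H '[[[0,0,0,0,0.011,0.07,1],[0,0,0,0,0.011,0.14,1],[0,0,0,0,0.011,0.21,1],[0,0,0,0,0.011,0.28,1],[0,0,0,0,0.011,0.3,1]]]'
$H '[[[0,0,0,0,0,0,0.3],[0,0,0,0,0,0,0.3],[0,0,0,0,0,0,0.3],[0,0,0,0,0,0,0.3],[0,0,0,0,0,0,0.3]]]' 10
$H '[[[0,0,0,0,0,0,0.2],[0,0,0,0,0,0,0.2],[0,0,0,0,0,0,0.2],[0,0,0,0,0,0,0.2],[0,0,0,0,0,0,0.2]]]' 10
python3 -c "
from h import *
for c in('top','side'): save(c,c+'1')
t=cv2.imread('pics/side1.png')[180:330,200:370]; cv2.imwrite('pics/v1.png',cv2.resize(t,None,fx=4,fy=4,interpolation=2))"
```

```text
time: 3.68
tool_pos: [0.4366, -0.3708, 0.0518]
eef_rot: [-0.0, 1.0, 0.003, -0.003]
force: [-0.5, 0.6, -0.5]
opening: 1.0
grip_force: 0.0
time: 4.1
tool_pos: [0.4392, -0.3744, 0.0586]
eef_rot: [-0.0, 1.0, -0.001, 0.001]
force: [0.5, 0.0, -0.6]
opening: 0.691
grip_force: 0.0
time: 4.52
tool_pos: [0.4385, -0.3736, 0.0567]
eef_rot: [-0.0, 1.0, 0.0, 0.0]
force: [0.5, -0.3, 0.6]
opening: 0.349
grip_force: 10.0
```

View pics/v1.png

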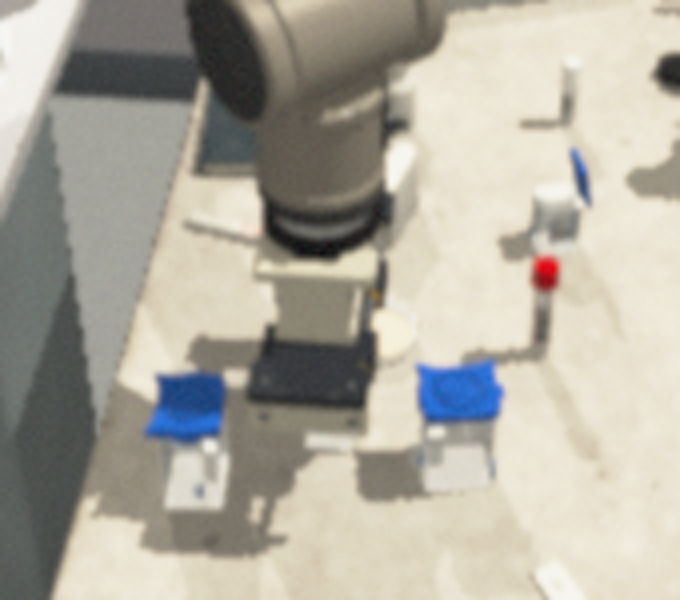

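The jaws closed on the cartridge at about 32 mm, with 10 N. Both big look-alikes, at (185,400) and (460,390) in this crop, are untouched. I lift and carry.

```bash
H="python3 -m handwheel"
$H '[[[0,0,0,0,0,-0.02,0.2],[0,0,0,0,0,-0.07,0.2],[0,0,0,0,0,-0.13,0.2],[0,0,0,0,0,-0.18,0.2],[0,0,0,0,0,-0.2,0.2]]]' 12
$H '[[[0,0,0,-0.01,0.05,0,0.2],[0,0,0,-0.027,0.115,0,0.2],[0,0,0,-0.043,0.18,0,0.2],[0,0,0,-0.06,0.25,0,0.2],[0,0,0,-0.069,0.293,0,0.2]]]' >/dev/null
$H '[[[0,0,0,-0.015,0.06,0,0.2],[0,0,0,-0.03,0.12,0,0.2],[0,0,0,-0.043,0.18,0,0.2],[0,0,0,-0.056,0.235,0,0.2],[0,0,0,-0.069,0.293,0,0.2]]]' >/dev/null
$H '[[[0,0,0,-0.015,0.06,0,0.2],[0,0,0,-0.03,0.12,0,0.2],[0,0,0,-0.043,0.18,0,0.2],[0,0,0,-0.056,0.235,0,0.2],[0,0,0,-0.069,0.293,0,0.2]]]' >/dev/null
$H '[[[0,0,0,-0.015,0.06,0,0.2],[0,0,0,-0.03,0.12,0,0.2],[0,0,0,-0.046,0.195,0,0.2],[0,0,0,-0.061,0.265,0,0.2],[0,0,0,-0.069,0.293,0,0.2]]]'
$H '[[[0,0,-0.12,0,0,0,0.2],[0,0,-0.25,0,0,0,0.2],[0,0,-0.37,0,0,0,0.2],[0,0,-0.416,0,0,0,0.2],[0,0,-0.416,0,0,0,0.2]]]'
python3 - <<'E'
from h import *
plan(.5761,.2133,.062,108.7)
E
```

```text
time: 5.03
tool_pos: [0.4396, -0.3748, 0.161]
eef_rot: [-0.0, 1.0, -0.002, 0.002]
force: [0.7, -1.2, -0.2]
opening: 0.347
grip_force: 12.0
time: 6.7
tool_pos: [0.5761, 0.2167, 0.1563]
eef_rot: [-0.002, 1.0, 0.001, -0.0]
force: [-0.7, 0.5, -0.4]
opening: 0.348
grip_force: 12.0
time: 7.12
tool_pos: [0.5759, 0.2125, 0.1563]
eef_rot: [-0.164, 0.987, -0.0, -0.0]
force: [0.5, 1.0, 0.1]
opening: 0.351
grip_force: 12.0
turn [ 0.    -0.001  0.003] shift [-0.001  0.001  0.177] mm [-1.  1. 88.] yawd -0.1 j6 -1.67
```

```bash
H="python3 -m handwheel"
$H '[[[0,0,0,0,0,0.04,0.2],[0,0,0,0,0,0.08,0.2],[0,0,0,0,0,0.12,0.2],[0,0,0,0,0,0.15,0.2],[0,0,0,0,0,0.165,0.2]]]'
$H '[[[0,0,0,0,0,0.006,0.2],[0,0,0,0,0,0.012,0.2],[0,0,0,0,0,0.015,0.2],[0,0,0,0,0,0.015,0.2],[0,0,0,0,0,0.015,0.2]]]'
$H '[[[0,0,0,0,0,0,0.42],[0,0,0,0,0,0,0.5],[0,0,0,0,0,0,0.6],[0,0,0,0,0,0,0.7],[0,0,0,0,0,0,0.7]]]'
$H '[[[0,0,0,0,0,-0.04,0.75],[0,0,0,0,0,-0.11,0.75],[0,0,0,0,0,-0.18,0.75],[0,0,0,0,0,-0.22,0.75],[0,0,0,0,0,-0.22,0.75]]]'
python3 - <<'E'
from h import *
print(sensors.observe()['tool_pos'])
plan(.455,-.0395,.15,90)
E
```

```text
time: 7.53
tool_pos: [0.5749, 0.2121, 0.0718]
eef_rot: [-0.162, 0.987, -0.0, -0.002]
force: [-0.8, 0.0, -0.2]
opening: 0.348
grip_force: 12.0
time: 7.95
tool_pos: [0.5767, 0.2126, 0.0675]
eef_rot: [-0.163, 0.987, 0.0, 0.001]
force: [-0.3, 0.3, -0.9]
opening: 0.348
grip_force: 12.0
time: 8.37
tool_pos: [0.5763, 0.2124, 0.0669]
eef_rot: [-0.163, 0.987, 0.0, 0.0]
force: [0.1, 0.6, 0.4]
opening: 0.659
grip_force: 0.0
time: 8.78
tool_pos: [0.5787, 0.2131, 0.1824]
eef_rot: [-0.163, 0.987, 0.0, 0.005]
force: [0.8, 1.0, 0.4]
opening: 0.748
grip_force: 0.0
[0.57869182 0.21307451 0.18244113]
turn [0.001 0.013 0.417] shift [ 0.397 -0.399  0.049] mm [ 199. -199.   25.] yawd -18.7 j6 -1.67
```

```bash
H="python3 -m handwheel"
$H '[[[0,0,0,0.05,-0.05,0,0.8],[0,0,0,0.1,-0.1,0.01,0.8],[0,0,0,0.15,-0.15,0.02,0.8],[0,0,0,0.199,-0.2,0.02,0.8],[0,0,0,0.199,-0.2,0.02,0.8]]]' >/dev/null
$H '[[[0,0,0,0.05,-0.05,0,0.8],[0,0,0,0.1,-0.1,0.01,0.8],[0,0,0,0.15,-0.15,0.02,0.8],[0,0,0,0.199,-0.2,0.02,0.8],[0,0,0,0.199,-0.2,0.02,0.8]]]' >/dev/null
$H '[[[0,0,0,0,0,0,0.8],[0,0,0,0,0,0,0.8],[0,0,0,0,0,0,0.8]]]'
python3 - <<'E'
from h import *
plan(.455,-.0395,.046,108.7)
save('top','top2'); save('side','side2')
t=cv2.imread('pics/top2.png')[130:250,170:370]; cv2.imwrite('pics/v2.png',cv2.resize(t,None,fx=4,fy=4,interpolation=2))
E
```

```text
time: 9.87
tool_pos: [0.4526, -0.04, 0.1566]
eef_rot: [-0.163, 0.987, 0.0, 0.0]
force: [-0.0, -0.7, -0.6]
opening: 0.8
grip_force: 0.0
turn [0.    0.001 0.002] shift [-0.005 -0.001  0.209] mm [ -2.  -0. 105.] yawd -0.1 j6 -2.16
```

View pics/v2.png

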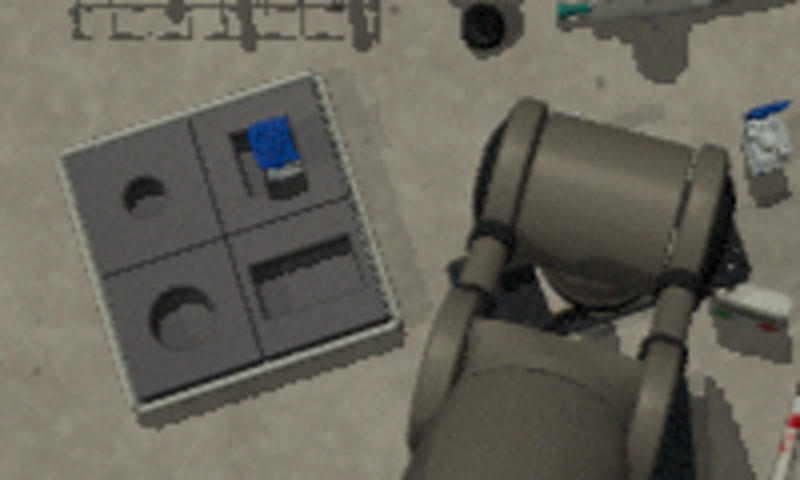

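The cartridge stands in its pocket, with its blue lid at (238,166) in the full top view. Next is the bottle.

```bash
H="python3 -m handwheel"
$H '[[[0,0,0,-0.005,0,0.06,0.8],[0,0,0,-0.005,0,0.12,0.8],[0,0,0,-0.005,0,0.17,0.8],[0,0,0,-0.005,0,0.2,0.8],[0,0,0,-0.005,0,0.209,0.8]]]'
$H '[[[0,0,0,0,0,0,0.2],[0,0,0,0,0,0,0.2],[0,0,0,0,0,0,0.2],[0,0,0,0,0,0,0.2],[0,0,0,0,0,0,0.2]]]' 12 >/dev/null
$H '[[[0,0,0,0,0,0,0.2],[0,0,0,0,0,0,0.2],[0,0,0,0,0,0,0.2],[0,0,0,0,0,0,0.2],[0,0,0,0,0,0,0.2]]]' 15
$H '[[[0,0,0,0,0,-0.02,0.2],[0,0,0,0,0,-0.07,0.2],[0,0,0,0,0,-0.13,0.2],[0,0,0,0,0,-0.18,0.2],[0,0,0,0,0,-0.2,0.2]]]'
$H '[[[0,0,0,0,0,0,0.2],[0,0,0,0,0,0,0.2]]]'
python3 - <<'E'
from h import *
plan(.4486,.2761,.056,108.7)
E
```

```text
time: 10.38
tool_pos: [0.4533, -0.0389, 0.0499]
eef_rot: [-0.164, 0.987, 0.001, -0.002]
force: [-0.8, 0.5, 0.7]
opening: 0.795
grip_force: 0.0
time: 11.22
tool_pos: [0.4547, -0.0402, 0.0526]
eef_rot: [-0.163, 0.987, -0.0, 0.0]
force: [-0.9, 0.3, 5.3]
opening: 0.338
grip_force: 15.0
time: 11.63
tool_pos: [0.4556, -0.0404, 0.1551]
eef_rot: [-0.163, 0.987, -0.001, 0.002]
force: [1.4, -0.2, -0.4]
opening: 0.336
grip_force: 15.0
time: 11.8
tool_pos: [0.4543, -0.0401, 0.1521]
eef_rot: [-0.163, 0.987, -0.0, 0.0]
force: [-0.0, 0.3, -0.9]
opening: 0.335
grip_force: 15.0
turn [-0.     0.001  0.001] shift [-0.192  0.603  0.18 ] mm [-96. 301.  90.] yawd -0.0 j6 -2.15
```

```bash
H="python3 -m handwheel"
$H '[[[0,0,0,-0.015,0.05,0,0.2],[0,0,0,-0.035,0.11,0,0.2],[0,0,0,-0.055,0.17,0,0.2],[0,0,0,-0.075,0.24,0,0.2],[0,0,0,-0.096,0.301,0,0.2]]]' >/dev/null
$H '[[[0,0,0,-0.02,0.065,0,0.2],[0,0,0,-0.04,0.13,0,0.2],[0,0,0,-0.06,0.19,0,0.2],[0,0,0,-0.08,0.26,0,0.2],[0,0,0,-0.096,0.302,0,0.2]]]' >/dev/null
$H '[[[0,0,0,0,0,0,0.2],[0,0,0,0,0,0,0.2],[0,0,0,0,0,0,0.2]]]'
$H '[[[0,0,0,0,0,0.04,0.2],[0,0,0,0,0,0.08,0.2],[0,0,0,0,0,0.12,0.2],[0,0,0,0,0,0.15,0.2],[0,0,0,0,0,0.165,0.2]]]' >/dev/null
$H '[[[0,0,0,0,0,0.006,0.2],[0,0,0,0,0,0.012,0.2],[0,0,0,0,0,0.014,0.2],[0,0,0,0,0,0.014,0.2],[0,0,0,0,0,0.014,0.2]]]'
$H '[[[0,0,0,0,0,0,0.42],[0,0,0,0,0,0,0.5],[0,0,0,0,0,0,0.6],[0,0,0,0,0,0,0.6],[0,0,0,0,0,0,0.6]]]'
$H '[[[0,0,0,0,0,-0.04,0.6],[0,0,0,0,0,-0.11,0.6],[0,0,0,0,0,-0.18,0.6],[0,0,0,0,0,-0.22,0.6],[0,0,0,0,0,-0.22,0.6]]]'
$H '[[[0,0,0,0,0,0,0.6],[0,0,0,0,0,0,0.6]]]' >/dev/null
python3 - <<'E'
from h import *
plan(.596,-.023,.16,108.7)
E
```

```text
time: 12.88
tool_pos: [0.4477, 0.2755, 0.1508]
eef_rot: [-0.163, 0.987, -0.001, -0.001]
force: [0.1, -0.1, -0.3]
opening: 0.331
grip_force: 15.0
time: 13.72
tool_pos: [0.4489, 0.2764, 0.0635]
eef_rot: [-0.163, 0.987, 0.0, 0.001]
force: [-0.8, -0.2, -0.6]
opening: 0.332
grip_force: 15.0
time: 14.13
tool_pos: [0.4485, 0.2763, 0.0628]
eef_rot: [-0.163, 0.987, 0.0, 0.0]
force: [-1.4, -0.5, -0.3]
opening: 0.595
grip_force: 0.0
time: 14.55
tool_pos: [0.4507, 0.2773, 0.1775]
eef_rot: [-0.163, 0.987, 0.001, 0.004]
force: [0.4, 0.2, 0.2]
opening: 0.595
grip_force: 0.0
turn [-0.    -0.002  0.001] shift [-0.088 -0.661  0.012] mm [ -44. -331.    6.] yawd -0.0 j6 -1.49
```

```bash
H="python3 -m handwheel"
$H '[[[0,0,0,-0.01,-0.08,0,0.6],[0,0,0,-0.02,-0.16,0,0.6],[0,0,0,-0.03,-0.24,0,0.6],[0,0,0,-0.044,-0.33,0,0.6],[0,0,0,-0.044,-0.33,0,0.6]]]' >/dev/null
$H '[[[0,0,0,-0.01,-0.08,0,0.6],[0,0,0,-0.02,-0.16,0,0.6],[0,0,0,-0.03,-0.24,0,0.6],[0,0,0,-0.044,-0.331,0,0.6],[0,0,0,-0.044,-0.331,0,0.6]]]' >/dev/null
$H '[[[0,0,0,0,0,0,0.6],[0,0,0,0,0,0,0.6],[0,0,0,0,0,0,0.6]]]'
python3 - <<'E'
from h import *
plan(.596,-.023,.046,108.7)
E
```

```text
time: 15.8
tool_pos: [0.5953, -0.021, 0.1718]
eef_rot: [-0.163, 0.987, 0.001, -0.001]
force: [-0.4, 0.2, -0.6]
opening: 0.602
grip_force: 0.0
turn [ 0.002 -0.002  0.002] shift [-0.    -0.005  0.24 ] mm [ -0.  -2. 120.] yawd -0.1 j6 -2.06
```

```bash
H="python3 -m handwheel"
$H '[[[0,0,0,0,-0.004,0.07,0.6],[0,0,0,0,-0.004,0.14,0.6],[0,0,0,0,-0.004,0.19,0.6],[0,0,0,0,-0.004,0.23,0.6],[0,0,0,0,-0.004,0.24,0.6]]]'
$H '[[[0,0,0,0,0,0,0.05],[0,0,0,0,0,0,0.05],[0,0,0,0,0,0,0.05],[0,0,0,0,0,0,0.05],[0,0,0,0,0,0,0.05]]]' 8 >/dev/null
$H '[[[0,0,0,0,0,0,0.05],[0,0,0,0,0,0,0.05],[0,0,0,0,0,0,0.05],[0,0,0,0,0,0,0.05],[0,0,0,0,0,0,0.05]]]' 8
$H '[[[0,0,0,0,0,-0.02,0.05],[0,0,0,0,0,-0.07,0.05],[0,0,0,0,0,-0.13,0.05],[0,0,0,0,0,-0.18,0.05],[0,0,0,0,0,-0.2,0.05]]]' >/dev/null
$H '[[[0,0,0,0,0,0,0.05],[0,0,0,0,0,0,0.05]]]'
python3 - <<'E'
from h import *
plan(.5437,.3089,.056,108.7)
save('top','top3'); save('side','side3')
t=cv2.imread('pics/side3.png')[60:240,230:430]; cv2.imwrite('pics/v3.png',cv2.resize(t,None,fx=3.3,fy=3.3,interpolation=2))
E
```

```text
time: 16.22
tool_pos: [0.5942, -0.0222, 0.0492]
eef_rot: [-0.164, 0.986, 0.001, -0.003]
force: [-1.0, 0.3, 0.9]
opening: 0.602
grip_force: 0.0
time: 17.05
tool_pos: [0.5974, -0.0245, 0.0533]
eef_rot: [-0.163, 0.987, -0.0, 0.001]
force: [0.8, 0.3, 4.7]
opening: 0.175
grip_force: 8.0
time: 17.63
tool_pos: [0.5966, -0.0244, 0.1524]
eef_rot: [-0.163, 0.987, 0.0, -0.0]
force: [-0.0, 0.4, -0.7]
opening: 0.174
grip_force: 8.0
turn [ 0.    -0.     0.001] shift [-0.114  0.665  0.181] mm [-57. 333.  90.] yawd -0.0 j6 -2.07
```

View pics/v3.png

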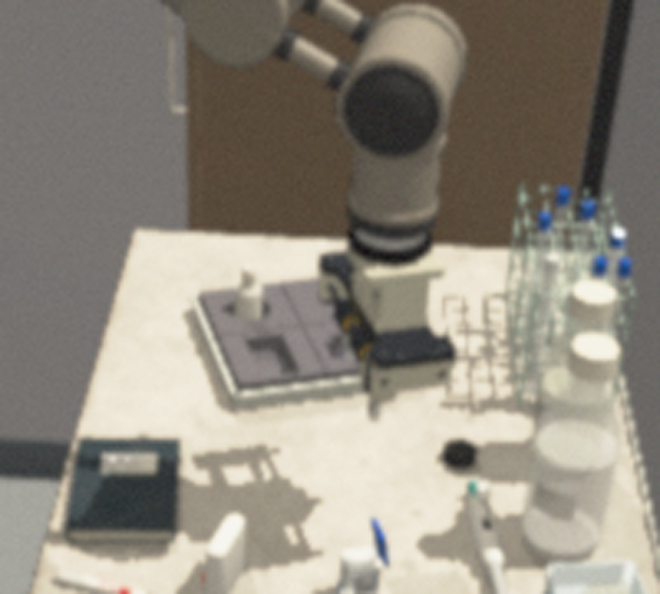

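The side view shows the bottle standing in its nest (crop pixel 250,295), and the vial is held in the jaws. I carry it to its nest.

```bash
H="python3 -m handwheel"
$H '[[[0,0,0,-0.01,0.06,0,0.05],[0,0,0,-0.02,0.12,0,0.05],[0,0,0,-0.03,0.19,0,0.05],[0,0,0,-0.045,0.26,0,0.05],[0,0,0,-0.057,0.332,0,0.05]]]' >/dev/null
$H '[[[0,0,0,-0.012,0.07,0,0.05],[0,0,0,-0.025,0.14,0,0.05],[0,0,0,-0.037,0.21,0,0.05],[0,0,0,-0.05,0.29,0,0.05],[0,0,0,-0.057,0.333,0,0.05]]]' >/dev/null
$H '[[[0,0,0,0,0,0,0.05],[0,0,0,0,0,0,0.05],[0,0,0,0,0,0,0.05]]]'
$H '[[[0,0,0,0,0,0.04,0.05],[0,0,0,0,0,0.08,0.05],[0,0,0,0,0,0.12,0.05],[0,0,0,0,0,0.15,0.05],[0,0,0,0,0,0.163,0.05]]]' >/dev/null
$H '[[[0,0,0,0,0,0.006,0.05],[0,0,0,0,0,0.012,0.05],[0,0,0,0,0,0.015,0.05],[0,0,0,0,0,0.015,0.05],[0,0,0,0,0,0.015,0.05]]]'
$H '[[[0,0,0,0,0,0,0.22],[0,0,0,0,0,0,0.3],[0,0,0,0,0,0,0.4],[0,0,0,0,0,0,0.5],[0,0,0,0,0,0,0.5]]]'
$H '[[[0,0,0,0,0,-0.04,0.5],[0,0,0,0,0,-0.11,0.5],[0,0,0,0,0,-0.18,0.5],[0,0,0,0,0,-0.22,0.5],[0,0,0,0,0,-0.22,0.5]]]'
$H '[[[0,0,0,0,0,0,0.6],[0,0,0,0,0,0,0.6]]]' >/dev/null
python3 - <<'E'
from h import *
plan(.461,-.158,.16,165)
E
```

```text
time: 18.82
tool_pos: [0.5437, 0.3079, 0.1513]
eef_rot: [-0.163, 0.987, -0.001, -0.001]
force: [0.5, 0.1, -0.1]
opening: 0.175
grip_force: 8.0
time: 19.65
tool_pos: [0.5446, 0.3088, 0.0645]
eef_rot: [-0.163, 0.987, 0.0, 0.001]
force: [0.8, 0.1, -0.8]
opening: 0.176
grip_force: 8.0
time: 20.07
tool_pos: [0.5441, 0.3088, 0.0638]
eef_rot: [-0.163, 0.987, 0.0, 0.0]
force: [-0.1, 0.4, -0.9]
opening: 0.455
grip_force: 0.0
time: 20.48
tool_pos: [0.5464, 0.3098, 0.1795]
eef_rot: [-0.163, 0.987, 0.001, 0.005]
force: [1.4, 0.5, 1.0]
opening: 0.499
grip_force: 0.0
turn [ 1.00e-03 -2.00e-03 -1.25e+00] shift [ 0.456 -0.83   0.014] mm [ 228. -415.    7.] yawd 56.3 j6 -1.5
```

```bash
H="python3 -m handwheel"
$H '[[[0,0,0,0.038,-0.07,0,0.75],[0,0,0,0.076,-0.14,0,0.75],[0,0,0,0.114,-0.21,0,0.75],[0,0,0,0.152,-0.277,0,0.75],[0,0,0,0.152,-0.277,0,0.75]]]' >/dev/null
$H '[[[0,0,0,0.038,-0.07,0,0.75],[0,0,0,0.076,-0.14,0,0.75],[0,0,0,0.114,-0.21,0,0.75],[0,0,0,0.152,-0.277,0,0.75],[0,0,0,0.152,-0.277,0,0.75]]]' >/dev/null
$H '[[[0,0,0,0.038,-0.07,0,0.75],[0,0,0,0.076,-0.14,0,0.75],[0,0,0,0.114,-0.21,0,0.75],[0,0,0,0.152,-0.277,0,0.75],[0,0,0,0.152,-0.277,0,0.75]]]'
for i in 1 2 3 4; do $H '[[[0,0,0.14,0,0,0,0.75],[0,0,0.28,0,0,0,0.75],[0,0,0.42,0,0,0,0.75],[0,0,0.56,0,0,0,0.75],[0,0,0.687,0,0,0,0.75]]]' >/dev/null; done
$H '[[[0,0,0,0,0,0,0.75],[0,0,0,0,0,0,0.75],[0,0,0,0,0,0,0.75]]]'
python3 - <<'E'
from h import *
plan(.461,-.158,.046,165)
save('top','top4')
t=cv2.imread('pics/top4.png')[130:250,170:430]; cv2.imwrite('pics/v4.png',cv2.resize(t,None,fx=3,fy=3,interpolation=2))
E
```

```text
time: 21.9
tool_pos: [0.4605, -0.1632, 0.1725]
eef_rot: [-0.16, 0.987, -0.0, -0.001]
force: [-0.3, 0.7, 0.1]
opening: 0.749
grip_force: 0.0
time: 23.82
tool_pos: [0.4616, -0.1575, 0.1731]
eef_rot: [0.792, 0.611, -0.0, -0.001]
force: [-0.5, -0.3, -0.2]
opening: 0.751
grip_force: 0.0
turn [-0.002 -0.001  0.006] shift [-0.001 -0.001  0.242] mm [ -1.  -0. 121.] yawd -0.3 j6 -0.23
```

View pics/v4.png

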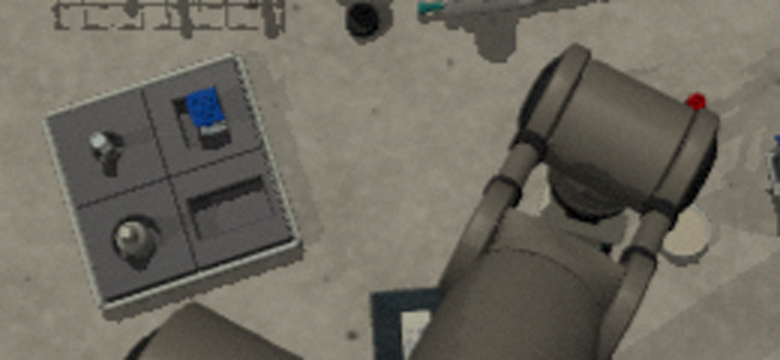

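The vial, cartridge and bottle stand in their pockets, at crop pixels (102,145), (206,107) and (132,238). Last is the timer.

```bash
H="python3 -m handwheel"
$H '[[[0,0,0,0,0,0.07,0.75],[0,0,0,0,0,0.14,0.75],[0,0,0,0,0,0.19,0.75],[0,0,0,0,0,0.23,0.75],[0,0,0,0,0,0.238,0.75]]]'
$H '[[[0,0,0,0,0,0,0.15],[0,0,0,0,0,0,0.15],[0,0,0,0,0,0,0.15],[0,0,0,0,0,0,0.15],[0,0,0,0,0,0,0.15]]]' 15 >/dev/null
$H '[[[0,0,0,0,0,0,0.15],[0,0,0,0,0,0,0.15],[0,0,0,0,0,0,0.15],[0,0,0,0,0,0,0.15],[0,0,0,0,0,0,0.15]]]' 20
$H '[[[0,0,0,0,0,-0.02,0.15],[0,0,0,0,0,-0.07,0.15],[0,0,0,0,0,-0.13,0.15],[0,0,0,0,0,-0.18,0.15],[0,0,0,0,0,-0.22,0.15]]]' >/dev/null
$H '[[[0,0,-0.13,0,0,0,0.15],[0,0,-0.27,0,0,0,0.15],[0,0,-0.4,0,0,0,0.15],[0,0,-0.53,0,0,0,0.15],[0,0,-0.65,0,0,0,0.15]]]' >/dev/null
$H '[[[0,0,-0.1,0,0,0,0.15],[0,0,-0.1,0,0,0,0.15],[0,0,-0.1,0,0,0,0.15]]]'
python3 - <<'E'
from h import *
plan(.4808,.1809,.056,18.7)
E
```

```text
time: 24.28
tool_pos: [0.4598, -0.157, 0.0516]
eef_rot: [0.792, 0.61, -0.001, -0.003]
force: [-1.4, 0.9, -0.2]
opening: 0.75
grip_force: 0.0
time: 25.12
tool_pos: [0.4619, -0.1581, 0.0549]
eef_rot: [0.793, 0.609, 0.0, 0.0]
force: [1.0, 0.6, 3.3]
opening: 0.22
grip_force: 19.8
time: 26.2
tool_pos: [0.4616, -0.1579, 0.165]
eef_rot: [0.583, 0.813, 0.0, -0.0]
force: [0.1, 0.2, -0.9]
opening: 0.223
grip_force: 19.8
turn [ 0. -0. -0.] shift [0.63  0.254 0.206] mm [315. 127. 103.] yawd 0.0 j6 -0.81
```

```bash
H="python3 -m handwheel"
$H '[[[0,0,0,0.05,0.02,0,0.15],[0,0,0,0.11,0.044,0,0.15],[0,0,0,0.18,0.072,0,0.15],[0,0,0,0.25,0.1,0,0.15],[0,0,0,0.315,0.127,0,0.15]]]' >/dev/null
$H '[[[0,0,0,0.065,0.026,0,0.15],[0,0,0,0.13,0.052,0,0.15],[0,0,0,0.2,0.08,0,0.15],[0,0,0,0.27,0.109,0,0.15],[0,0,0,0.315,0.127,0,0.15]]]' >/dev/null
$H '[[[0,0,0,0,0,0,0.15],[0,0,0,0,0,0,0.15],[0,0,0,0,0,0,0.15]]]'
python3 - <<'E'
from h import *
plan(.4808,.1809,.056,18.7)
save('top','top5'); save('side','side5')
t=cv2.imread('pics/side5.png')[60:260,230:390]; cv2.imwrite('pics/v5.png',cv2.resize(t,None,fx=3,fy=3,interpolation=2))
E
```

```text
time: 27.28
tool_pos: [0.48, 0.1806, 0.1647]
eef_rot: [0.582, 0.813, -0.0, -0.0]
force: [-0.7, -0.2, -0.2]
opening: 0.22
grip_force: 19.8
turn [-0.001  0.     0.002] shift [0.    0.002 0.205] mm [  0.   1. 103.] yawd -0.1 j6 -0.12
```

View pics/v5.png

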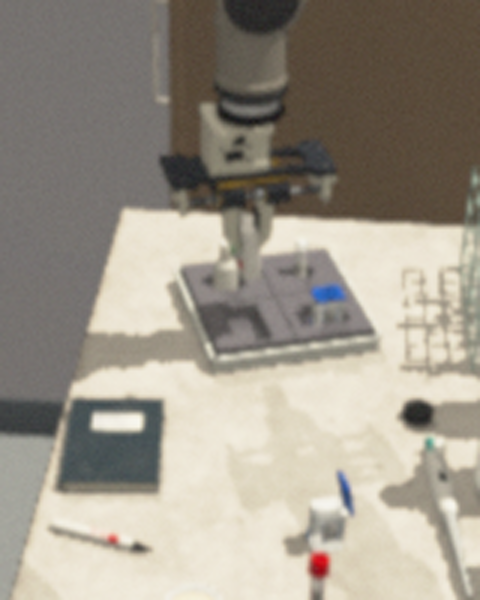

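The side view shows the timer held upright above its slot (crop pixel 240,250), and the slot is free. I lower it.

```bash
H="python3 -m handwheel"
$H '[[[0,0,0,0,0.001,0.04,0.15],[0,0,0,0,0.001,0.08,0.15],[0,0,0,0,0.001,0.12,0.15],[0,0,0,0,0.001,0.16,0.15],[0,0,0,0,0.001,0.182,0.15]]]'
$H '[[[0,0,0,0,0,0.006,0.15],[0,0,0,0,0,0.012,0.15],[0,0,0,0,0,0.017,0.15],[0,0,0,0,0,0.017,0.15],[0,0,0,0,0,0.017,0.15]]]'
$H '[[[0,0,0,0,0,0,0.3],[0,0,0,0,0,0,0.35],[0,0,0,0,0,0,0.4],[0,0,0,0,0,0,0.5],[0,0,0,0,0,0,0.5]]]'
$H '[[[0,0,0,0,0,-0.04,0.5],[0,0,0,0,0,-0.11,0.5],[0,0,0,0,0,-0.18,0.5],[0,0,0,0,0,-0.25,0.5],[0,0,0,0,0,-0.3,0.5]]]'
$H '[[[0,0,0,0.05,-0.05,0,0.5],[0,0,0,0.1,-0.12,0,0.5],[0,0,0,-0.2,-0.2,0,0.5],[0,0,0,-0.2,-0.2,0,0.5],[0,0,0,-0.2,-0.2,0,0.5]]]' >/dev/null
$H '[[[0,0,0,-0.08,0,0,0.5],[0,0,0,-0.16,0,0,0.5],[0,0,0,-0.25,0,0,0.5],[0,0,0,-0.33,0,0,0.5],[0,0,0,-0.33,0,0,0.5]]]'
python3 - <<'E'
from h import *
save('top','top6'); save('side','side6')
t=cv2.imread('pics/top6.png')[130:260,170:420]; s=cv2.imread('pics/side6.png')[120:260,250:400]
a=cv2.resize(t,None,fx=3.1,fy=3.1,interpolation=2); cv2.imwrite('pics/v6.png',a)
cv2.imwrite('pics/v7.png',cv2.resize(s,None,fx=4.2,fy=4.2,interpolation=2))
E
```

```text
time: 27.8
tool_pos: [0.4799, 0.1797, 0.0719]
eef_rot: [0.583, 0.812, -0.001, -0.001]
force: [-0.4, 0.2, -1.9]
opening: 0.222
grip_force: 19.8
time: 28.22
tool_pos: [0.4812, 0.1812, 0.0659]
eef_rot: [0.582, 0.813, 0.001, 0.0]
force: [0.2, 0.3, -1.2]
opening: 0.221
grip_force: 19.8
time: 28.63
tool_pos: [0.4808, 0.1813, 0.0654]
eef_rot: [0.582, 0.813, 0.0, 0.0]
force: [0.1, -0.3, 0.4]
opening: 0.48
grip_force: 0.0
time: 29.05
tool_pos: [0.4812, 0.1815, 0.2184]
eef_rot: [0.582, 0.813, 0.001, 0.001]
force: [0.8, 1.0, 0.8]
opening: 0.497
grip_force: 0.0
time: 29.88
tool_pos: [0.4719, -0.0781, 0.2154]
eef_rot: [0.584, 0.812, -0.0, 0.002]
force: [0.2, -0.9, 0.0]
opening: 0.498
grip_force: 0.0
```

View pics/v6.png

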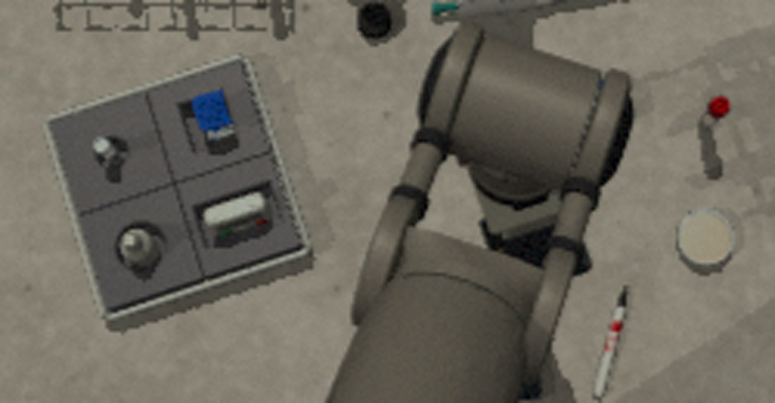

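View pics/v7.png

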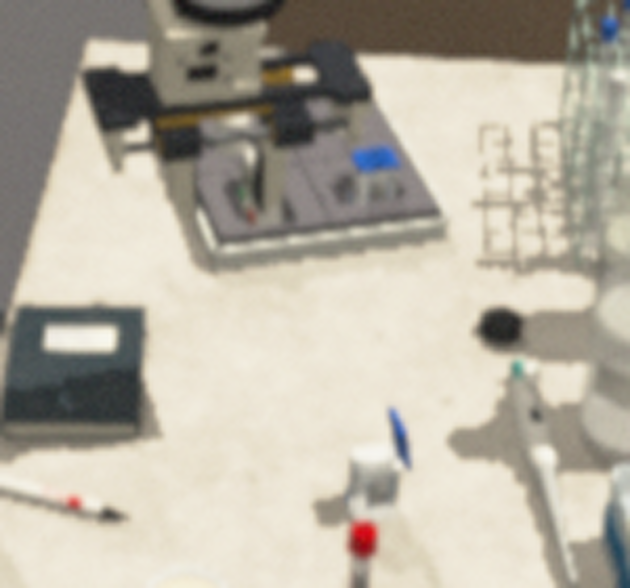

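All four stand in their pockets, and the open cartridge and red-capped tube haven't moved. I check the standing heights from the two views before handing in.

```bash
python3 - <<'E'
from h import *
print(tri(('top',238.4,165.5),('side',339.3,157.7)))
for z in(.064,.075): print(at('top',238.4,165.5,z), proj('side',[.5761,.2133,z]))
im=cv2.imread('pics/side3.png'); 
for n in('side2','side3','side6'):
    im=cv2.imread(f'pics/{n}.png').astype(int); g=((im[:,:,0]-im[:,:,2])>40).astype('uint8'); l=cv2.connectedComponentsWithStats(g)
    print(n,[c.round(1).tolist() for c,s in zip(l[3][1:],l[2][1:]) if s[4]>15 and c[1]<190 and c[0]<370])
for n in('top3','top6'):
    im=cv2.imread(f'pics/{n}.png').astype(int); g=((im[:,:,0]-im[:,:,2])>40).astype('uint8'); l=cv2.connectedComponentsWithStats(g)
    print(n,[c.round(1).tolist() for c,s in zip(l[3][1:],l[2][1:]) if s[4]>15 and c[0]<280 and c[1]>140])
print('vial side',proj('side',[.5437,.3089,.074]),'timer',proj('side',[.4808,.1809,.067]),'bottle',proj('side',[.4486,.2761,.083]))
for k in('vial','bottle','timer'): print(k,spotter.boxes_of('side',k)[:2],spotter.boxes_of('top',k)[:1])
E
```

```text
(array([0.58063929, 0.20434724, 0.06067021]), np.float64(0.00413634967293478))
[0.57773411 0.20342528 0.064     ] [337.61791304 155.6938    ]
[0.57509141 0.20162607 0.075     ] [337.79024893 153.14804589]
side2 [[338.9, 157.3]]
side3 []
side6 [[338.9, 157.3]]
top3 [[237.7, 165.3]]
top6 [[237.7, 165.4]]
vial side [329.84979968 139.72396981] timer [311.24269982 158.34075239] bottle [304.52833457 140.7133357 ]
vial [] [{'bbox': [201.1, 175.1, 210.8, 183.0], 'conf': 0.37}]
bottle [] [{'bbox': [208.7, 203.2, 218.8, 214.5], 'conf': 0.57}]
timer [] [{'bbox': [235.5, 195.2, 256.8, 208.2], 'conf': 0.76}]
```

```bash
python3 -c "
from rig import workorder; print(workorder.close_job())"
```

```text
the job is handed in; nothing more can be done
None
```

I handed in the job at about 30 s: the closed cartridge, dropper bottle, small vial and bench timer stand upright in their matching nests, packed in that order, and the open cartridge and sample tube were left where they stood; two-view lid height (61 mm) shows the cartridge fully down, while bottle, vial and timer were judged from the pictures and lowering heights only.

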